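# Turn a bead tray towards its paint

### The job

Take only the top tray of the stack of three pale grey bead trays, with the blue bead lying loose in its dish, and lift it straight up; then, keeping it level, turn it a quarter turn so that its red-striped end faces the red paint bottle beside the stack. The bead must stay in the middle of the dish and not be touched, and the other two trays and both paint bottles must stay where they are. Finish still holding the tray, level and motionless, about 10 cm above its place on the stack: do not put it down or let go.

Things in the scene. Friction and masses are not known exactly. Their poses are not given: they have to be found in the camera images.
- tray_top: top tray, the one to take: pale grey tile 84 mm long (x), 56 wide (y), 14 thick, on four 4 mm corner feet (18 mm high in all); origin at the centre, level with the feet's undersides; z up. White conical dish in the top, 44 mm across, 4 deep, slope 10 degrees. Red stripe on the +x end. 0.1 to 0.2 kg. Grip it from above across its width at mid-length; its sides run 4 to 18 mm above the origin
- tray_top_stripe (a point): middle of the upper edge of the red-striped end of tray_top, 42 mm along +x from the tray's centre and 18 mm above its origin
- tray_mid: second tray, of the same shape, with a blue stripe on its +x end; tray_top's feet stand on it, 18 mm above its origin, aligned within a few mm and degrees; must stay
- tray_low: lowest tray, of the same shape, with a yellow stripe, standing on the table; must stay
- bead_center (a point): centre of the blue glazed bead, a smooth ball 20 mm in diameter, 12 g, lying loose in the dish of tray_top; centred, it is 24 mm above tray_top's origin
- bottle_red: red paint bottle with white cap, 33 mm across, 69 mm tall, standing about 140 mm from the stack's centre on the left (+y) or right (-y) side of the trays; origin at the centre of its underside
- bottle_blue: blue paint bottle with white cap, 38 mm across, 78 mm tall, on the other side of the stack; origin at the centre of its underside
Things that resemble listed ones, but are neither listed nor needed, are in the scene too. What is shaped like the tray_top but purple is not meant. Of the things that look like the bottle_red, the larger one is meant.

How it is judged:
By the outcome, as a careful person would: the job done as asked, in the order asked, and still so for the second after the job is handed in, while the arm keeps its last pose, push and grip.
It also fails if it takes over 38 s, if anything falls off the work surface, if the arm or the gripper's body presses on something with over 40 N, if the wrist force passes 120 N, or if a joint passes its speed limit or range.

### The arm

A 7-joint arm with a two-finger parallel gripper is mounted at the origin on the work surface; the furniture and walls round the work are solid. World frame = base frame: x ahead of the robot, y to its left, z up, the work surface at z = 0. Lengths are in m, angles in rad, forces in N, time in s.
With the tool pointing down it reaches from about 0.4 to 0.85 m from the base axis. Payload 4.5 kg.
Tool frame: the origin (TCP) lies at the very end of the fingers, on their centre line; the grasp point (between the pads) lies 19 mm behind it; x points along the fingers, y is the direction in which the jaws open and shut, and the axes are right-handed (so a half turn about x gives the same grasp; the last joint's range is limited). The gripper opens to 85 mm and grips with 20 to 120 N. Pads are 22 mm wide; open, the fingers measure 114 mm over their backs; the gripper's body (76 mm by 85 mm) begins 54 mm behind the grasp point. The pads swing forward as they close: fully open they stand 13 mm farther back than shut.
Start: joints at [-1.149, 0.689, -0.195, 1.565, 0.157, 0.902, -0.215], TCP at [0.236, 0.579, 0.231] pointing down, gripper open.
Joint ranges: [-3.01, 3.01], [-0.46, 2.08], [-1.47, 1.51], [0.13, 2.56], [-1, 4.14], [0.04, 2.09], [-2.66, 2.66]. Speed limits (rad/s): [2.57, 2.57, 3.14, 3.14, 3.14, 3.14, 3.14].

### API

Orientations are given as a unit quaternion [w, x, y, z].
In Python, from station import r, eyes, hand_in, finder gives the robot as it stands. The module is installed in compiled form; this text tells all that it offers.
- The arm moves only by the shell command python3 -m crank 'ROWS' [OPENING] [FORCE]. ROWS is JSON, a list of rows, each an object of numbers: "dx", "dy", "dz": the shift along the tool's x, y, z in cm; "rx", "ry", "rz": the turn, a rotation vector about the tool's x, y, z in degrees. A call has 1 to 12 rows; each row is the pose to reach, as a shift and turn from the pose commanded when the call began, along the tool's axes at that moment; what a row does not reach only later rows make up. A row lasts 1/10 s, in which the tool goes at most 50 mm and 8.59 degrees, less where a joint would pass 70% of its speed; a pose out of reach is approached as far as the arm can. A call with a gripper value outside its range is refused whole. OPENING is the closure, from 0 (fully open) to 1 (shut), set as the call begins (- or left out, the last holds). The fingers move at their own pace and stop on an object; FORCE is the grip in N (left out, the last holds). Time passes only in rows, so rows that repeat a pose let the fingers close. It gives the time, the measured TCP pose, the force and the opening at its end, in the units of the state.
- r.sense(): the state, without advancing time (a new reading comes with each control period).
- eyes.read_camera(name): name is "scene" or "side" or "wrist"; returns the picture (480x640x3 uint8, red, green, blue); there is no depth.
- eyes.get_calibration(name): a dict with "K" (3x3 intrinsics, pixels), "pose" (4x4, takes a point from camera to world coordinates). Camera axes: x right, y up, looking along -z (the intrinsics and any distortion apply to the point x, -y, -z); pixel columns grow to the right and rows downward; lengths in m; the calibration is good to about 2 mm. The wrist camera is an equidistant fisheye: a pixel r from the principal point sees the ray r / f radians off the axis. A picture is of the moment at which its call begins: read the wrist's pose just before it. get_calibration takes no time and is no camera call; for the wrist camera it gives the pose at the moment of the call.
- hand_in(): hands the job in, once; it reports no verdict.
Trained networks look in the newest picture that a camera, given by its name, has taken for a name from the list of things; names that differ only in an ending like _2 or _b are one class to them, and where a whole thing is asked for, a point or a joint stands for the part that bears it (a point fixed in the world has none). Each returns a list of dicts, best first, with "confidence" (0 to 1); they miss things now and then, are a little off and sometimes report something else, mostly with a low value. They report only what shows in the picture. A call takes as long as a camera call. They do not tell look-alikes from the thing itself.
- finder.boxes_of(camera, name): "rect" ([left, top, right, bottom] in pixels, round what is visible of it).
The state is a dict: "t": time; "joint_positions": joint angles; "joint_vel": joint speeds; "joint_efforts": joint torques, N m; "ee_pos": TCP position; "tcp_rot": TCP orientation; "force": force on the tool from outside, world axes, zero at the start; "moment": the same for the moment, N m; "gripper_width": opening from 0.0 (shut) to 1.0 (fully open).
Only numpy, scipy, OpenCV 4.12 (cv2) and the standard library are available. Lean on these libraries where they do the work, as an engineer would, in place of code of your own. Each camera call takes 0.05 s, during which the arm holds its last target. There are 200 camera calls.

## Working session

There is one attempt and no reset: what is moved stays moved. The work goes in short steps, Python scripts to look and compute and a shell command to move; the robot and the scene stay as the last step left them, time stands still between calls to the robot, and variables do not carry over. Pictures are saved under pics/ and viewed, about 8 in all and at most 12, crops included, and the job is handed in when it is done.

```bash
mkdir -p pics; cat > h.py <<'E'
import numpy as np, cv2
from station import r, eyes, hand_in, finder
def ray(cam,u,v,cal=None):
    c=cal or eyes.get_calibration(cam);K=np.array(c["K"]);T=np.array(c["pose"])
    x=(u-K[0,2])/K[0,0];y=(v-K[1,2])/K[1,1]
    if cam=="wrist":
        t=np.hypot(x,y);s=np.sin(t)/max(t,1e-9);d=np.array([x*s,-y*s,-np.cos(t)])
    else: d=np.array([x,-y,-1.])
    return T[:3,3],T[:3,:3]@d
def atz(cam,u,v,z,cal=None):
    o,d=ray(cam,u,v,cal);return o+d*(z-o[2])/d[2]
def proj(cam,p,cal=None):
    c=cal or eyes.get_calibration(cam);K=np.array(c["K"]);T=np.array(c["pose"])
    q=T[:3,:3].T@(np.array(p)-T[:3,3]);x,y,z=q[0],-q[1],-q[2]
    if cam=="wrist":
        n=np.hypot(x,y);t=np.arctan2(n,z);a,b=x/n*t,y/n*t
    else:a,b=x/z,y/z
    return K[0,0]*a+K[0,2],K[1,1]*b+K[1,2]
def save(cam,name):
    im=eyes.read_camera(cam);cv2.imwrite("pics/"+name,im[:,:,::-1]);return im
E
python3 - <<'E'
from h import *
np.set_printoptions(precision=3,suppress=True)
s=r.sense();print(s)
for c in("scene","side"):
    save(c,c+"0.png");k=eyes.get_calibration(c);print(c,{a:np.round(b,3).tolist() if not isinstance(b,str) else b for a,b in k.items()})
    for n in("tray_top","tray_top_stripe","bead_center","bottle_red","bottle_blue"):
        print(n,[(np.round(d["rect"]).tolist(),round(d["confidence"],2)) for d in finder.boxes_of(c,n)])
a=[cv2.imread(f"pics/{c}0.png") for c in("scene","side")]
E
```

```text
{'t': 0.0, 'joint_positions': array([-1.149,  0.69 , -0.195,  1.566,  0.157,  0.902, -0.215]), 'joint_vel': array([-0.001,  0.001,  0.001,  0.   , -0.001, -0.002,  0.   ]), 'joint_efforts': array([  0.   , -53.962,  -1.266, -15.854,   0.009,   0.01 ,  -0.   ]), 'ee_pos': array([0.236, 0.578, 0.23 ]), 'tcp_rot': array([ 0.694,  0.136,  0.694, -0.137]), 'force': array([-0.437,  0.493,  0.242]), 'moment': array([-0.019, -0.007,  0.032]), 'gripper_width': 0.9982815484291268}
scene {'K': [[609.979, 0.0, 319.652], [0.0, 609.979, 237.266], [0.0, 0.0, 1.0]], 'pose': [[0.724, 0.334, -0.603, -0.188], [-0.689, 0.358, -0.63, -0.618], [0.006, 0.872, 0.49, 0.579], [0.0, 0.0, 0.0, 1.0]]}
tray_top [([290.0, 297.0, 348.0, 346.0], 0.93), ([348.0, 248.0, 407.0, 285.0], 0.58)]
tray_top_stripe [([346.0, 247.0, 405.0, 286.0], 0.96), ([289.0, 299.0, 347.0, 343.0], 0.81)]
bead_center []
bottle_red [([306.0, 225.0, 326.0, 264.0], 0.88), ([293.0, 220.0, 305.0, 247.0], 0.75)]
bottle_blue [([431.0, 288.0, 458.0, 339.0], 0.79)]
side {'K': [[537.419, 0.0, 318.17], [0.0, 537.419, 237.328], [0.0, 0.0, 1.0]], 'pose': [[0.998, -0.037, 0.046, 0.448], [0.059, 0.59, -0.806, -0.657], [0.003, 0.807, 0.591, 0.57], [0.0, 0.0, 0.0, 1.0]]}
tray_top [([235.0, 289.0, 294.0, 325.0], 0.86), ([324.0, 272.0, 383.0, 310.0], 0.64)]
tray_top_stripe [([321.0, 273.0, 384.0, 308.0], 0.82), ([239.0, 285.0, 298.0, 327.0], 0.65)]
bead_center []
bottle_red [([342.0, 221.0, 363.0, 264.0], 0.84), ([354.0, 207.0, 369.0, 236.0], 0.8)]
bottle_blue [([337.0, 347.0, 361.0, 402.0], 0.66)]
```

View pics/scene0.png

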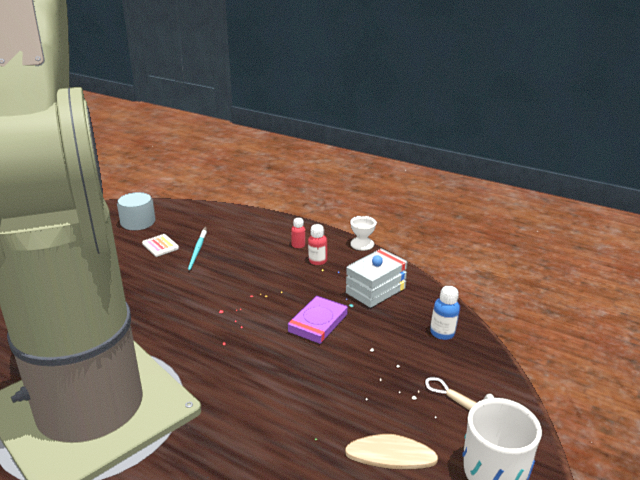

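View pics/side0.png

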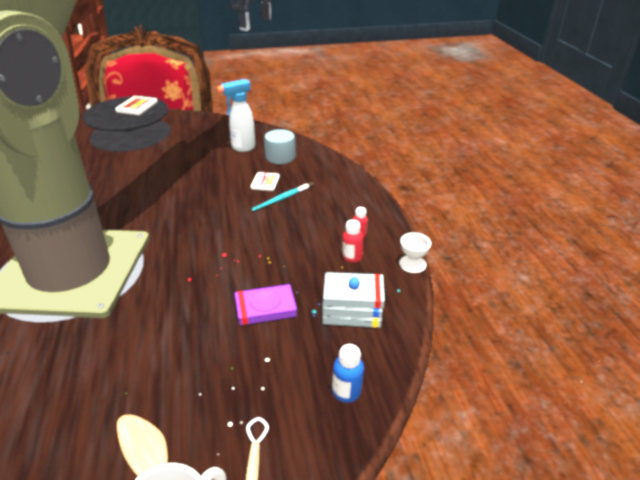

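The trays' red-striped end faces +x and the larger red bottle stands on the +y side at scene (318,246). The bead is at scene (377,261) and side (354,283). The purple tray and the smaller red bottle behind it are decoys.

```bash
python3 - <<'E'
from h import *
from scipy.spatial.transform import Rotation as R
np.set_printoptions(precision=4,suppress=True)
w={"scene":(346,247,408,304),"side":(320,270,386,328)}
for c in w:
    im=cv2.imread(f"pics/{c}0.png")[:,:,::-1].astype(int);l,t,rr,b=w[c]
    R_,G,B=[im[...,i] for i in range(3)]
    m=np.zeros(R_.shape,bool);m[t:b,l:rr]=1
    bl=m&(B>R_+60)&(B>G+30)
    n,lab,st,ce=cv2.connectedComponentsWithStats(bl.astype(np.uint8))
    k=1+np.argmax(st[1:,4]);print(c,"bead",st[k],ce[k],atz(c,*ce[k],0.060))
    red=m&(R_>G+70)&(R_>B+70)&(R_>110)
    n,lab,st,ce=cv2.connectedComponentsWithStats(red.astype(np.uint8));k=1+np.argmax(st[1:,4])
    v,u=np.nonzero(lab==k);P=np.array([atz(c,a,b_,0.053)[:2] for a,b_ in zip(u,v)])
    x=np.linalg.svd(P-P.mean(0))[2][0];print("stripe",P.mean(0),len(P),"dir deg",np.degrees(np.arctan2(x[1],x[0]))%180)
for c,bx in(("scene",(306,225,326,264)),("side",(342,221,363,264))):
    print("red",atz(c,(bx[0]+bx[2])/2,(bx[1]+bx[3])/2,.0345))
q=r.sense()["tcp_rot"];M=R.from_quat(np.r_[q[1:],q[0]]).as_matrix();print(M)
ps=np.array(r.sense()["ee_pos"]);
print("shift cm to (bead xy, z .2):",100*M.T@(np.r_[atz("scene",377,261,.06)[:2],.2]-ps))
E
```

```text
scene bead [372 255  11  11  89] [376.8315 260.2135] [ 0.4672 -0.0692  0.06  ]
stripe [ 0.4997 -0.0751] 96 dir deg 81.84375721508519
side bead [349 279  10  10  72] [353.3611 284.1806] [ 0.4656 -0.072   0.06  ]
stripe [ 0.5001 -0.0749] 164 dir deg 89.33787337790781
red [0.4601 0.0679 0.0345]
red [0.4644 0.0623 0.0345]
[[ 0.      0.3782  0.9257]
 [ 0.0001  0.9257 -0.3782]
 [-1.      0.0001 -0.    ]]
shift cm to (bead xy, z .2): [  3.1281 -51.4693  45.7863]
```

```bash
python3 -m crank '[{"dy":-3,"dz":2.7,"rx":-2},{"dy":-7,"dz":6.2,"rx":-4},{"dy":-10.5,"dz":9.3,"rx":-6},{"dy":-14,"dz":12.4,"rx":-8},{"dy":-17.5,"dz":15.6,"rx":-10},{"dy":-21,"dz":18.7,"rx":-12},{"dy":-24.5,"dz":21.8,"rx":-13},{"dy":-28,"dz":24.9,"rx":-14},{"dy":-31.5,"dz":28,"rx":-15},{"dy":-35,"dz":31.1,"rx":-16},{"dy":-38,"dz":33.8,"rx":-17},{"dy":-40,"dz":35.6,"rx":-18}]' 0 20; python3 -c "
from h import *
s=r.sense();print(s['joint_positions'],s['ee_pos'],s['tcp_rot'])"
```

```text
[-1.1491682   0.68907085 -0.19459669  1.56528753  0.15728945  0.90251698
 -0.21509721] [0.23634844 0.57861795 0.23133817] [ 0.69385655  0.1362904   0.69385311 -0.13621998]invalid input at $[0]: expected keys dx, dy, dz, rx, ry, rz
```

```bash
python3 -m crank '[{"dx":0,"dy":-3,"dz":2.7,"rx":-2,"ry":0,"rz":0},{"dx":0,"dy":-7,"dz":6.2,"rx":-4,"ry":0,"rz":0},{"dx":0,"dy":-10.5,"dz":9.3,"rx":-6,"ry":0,"rz":0},{"dx":0,"dy":-14,"dz":12.4,"rx":-8,"ry":0,"rz":0},{"dx":0,"dy":-17.5,"dz":15.6,"rx":-10,"ry":0,"rz":0},{"dx":0,"dy":-21,"dz":18.7,"rx":-12,"ry":0,"rz":0},{"dx":0,"dy":-24.5,"dz":21.8,"rx":-13,"ry":0,"rz":0},{"dx":0,"dy":-28,"dz":24.9,"rx":-14,"ry":0,"rz":0},{"dx":0,"dy":-31.5,"dz":28,"rx":-15,"ry":0,"rz":0},{"dx":0,"dy":-35,"dz":31.1,"rx":-16,"ry":0,"rz":0},{"dx":0,"dy":-38,"dz":33.8,"rx":-17,"ry":0,"rz":0},{"dx":0,"dy":-40,"dz":35.6,"rx":-18,"ry":0,"rz":0}]' 0 20; cat >> h.py <<'E'
from scipy.spatial.transform import Rotation as Rot
np.set_printoptions(precision=4,suppress=True)
def tool():
    s=r.sense();q=s["tcp_rot"];return s,Rot.from_quat(np.r_[q[1:],q[0]]).as_matrix(),np.array(s["ee_pos"])
E
python3 -c "
from h import *
s,M,p=tool();print(s['joint_positions'],p,M)
print(100*M.T@(np.array([.4665,-.0705,.2])-p))"
```

```text
t: 1.8
ee_pos: [0.4154, 0.0704, 0.2314]
tcp_rot: [0.707, 0.027, 0.706, -0.028]
force: [0.5, 0.8, 0.1]
gripper_width: 1.0
[-0.0319  0.4485 -0.3583  2.1409  0.2769  0.595   0.9057] [0.4154 0.0704 0.2314] [[ 0.0005  0.0767  0.9971]
 [-0.0011  0.9971 -0.0767]
 [-1.     -0.001   0.0006]]
[  3.1602 -13.6539   6.1752]
```

```bash
python3 -m crank '[{"dx":0,"dy":-2,"dz":1,"rx":8,"ry":0,"rz":0},{"dx":0,"dy":-5,"dz":2,"rx":16,"ry":0,"rz":0},{"dx":1,"dy":-8,"dz":3.5,"rx":24,"ry":0,"rz":0},{"dx":1,"dy":-11,"dz":5,"rx":32,"ry":0,"rz":0},{"dx":1,"dy":-12,"dz":5.6,"rx":40,"ry":0,"rz":0},{"dx":1,"dy":-13,"dz":6,"rx":48,"ry":0,"rz":0},{"dx":1,"dy":-13.6,"dz":6.2,"rx":56,"ry":0,"rz":0},{"dx":1,"dy":-13.6,"dz":6.2,"rx":64,"ry":0,"rz":0},{"dx":1,"dy":-13.6,"dz":6.2,"rx":72,"ry":0,"rz":0},{"dx":1,"dy":-13.6,"dz":6.2,"rx":80,"ry":0,"rz":0},{"dx":1,"dy":-13.6,"dz":6.2,"rx":88,"ry":0,"rz":0},{"dx":1,"dy":-13.6,"dz":6.2,"rx":90,"ry":0,"rz":0}]'
python3 -m crank '[{"dx":0,"dy":0,"dz":0,"rx":8,"ry":0,"rz":0},{"dx":0,"dy":0,"dz":0,"rx":16,"ry":0,"rz":0},{"dx":0,"dy":0,"dz":0,"rx":24,"ry":0,"rz":0},{"dx":0,"dy":0,"dz":0,"rx":32,"ry":0,"rz":0},{"dx":0,"dy":0,"dz":0,"rx":40,"ry":0,"rz":0},{"dx":0,"dy":0,"dz":0,"rx":48,"ry":0,"rz":0},{"dx":0,"dy":0,"dz":0,"rx":56,"ry":0,"rz":0},{"dx":0,"dy":0,"dz":0,"rx":64,"ry":0,"rz":0},{"dx":0,"dy":0,"dz":0,"rx":72,"ry":0,"rz":0},{"dx":0,"dy":0,"dz":0,"rx":80,"ry":0,"rz":0},{"dx":0,"dy":0,"dz":0,"rx":87,"ry":0,"rz":0},{"dx":0,"dy":0,"dz":0,"rx":90,"ry":0,"rz":0}]'
python3 - <<'E'
from h import *
s,M,p=tool();print(s['joint_positions'],p,M)
print(100*M.T@(np.array([.4665,-.0705,.2])-p))
im=save("wrist","w0.png");c=eyes.get_calibration("wrist");print(c)
for q in([.4665,-.0705,.06],[.5,-.075,.054]):print(proj("wrist",q,c))
E
```

```text
t: 3.0
ee_pos: [0.4667, -0.0664, 0.2214]
tcp_rot: [0.481, 0.519, 0.481, -0.518]
force: [-0.8, -0.1, -0.9]
gripper_width: 1.0
t: 4.2
ee_pos: [0.4666, -0.0662, 0.2212]
tcp_rot: [0.026, -0.707, 0.026, 0.707]
force: [0.7, 0.2, 1.1]
gripper_width: 1.0
[-0.3242  0.5783  0.5896  2.0501 -0.5179  0.6613 -1.0363] [ 0.4666 -0.0662  0.2212] [[-0.0001 -0.0744 -0.9972]
 [ 0.0001 -0.9972  0.0744]
 [-1.     -0.0001  0.0001]]
[ 2.1221  0.4253 -0.0259]
{'K': array([[371.6483,   0.    , 323.9772],
       [  0.    , 371.6483, 236.8518],
       [  0.    ,   0.    ,   1.    ]]), 'pose': array([[-0.0754,  0.9458,  0.3158,  0.5475],
       [-0.9972, -0.0718, -0.0228, -0.0717],
       [ 0.0011, -0.3166,  0.9486,  0.3639],
       [ 0.    ,  0.    ,  0.    ,  1.    ]])}
(np.float64(329.32831958248704), np.float64(213.77468101888067))
(np.float64(331.69802381500375), np.float64(173.20406493559113))
```

View pics/w0.png

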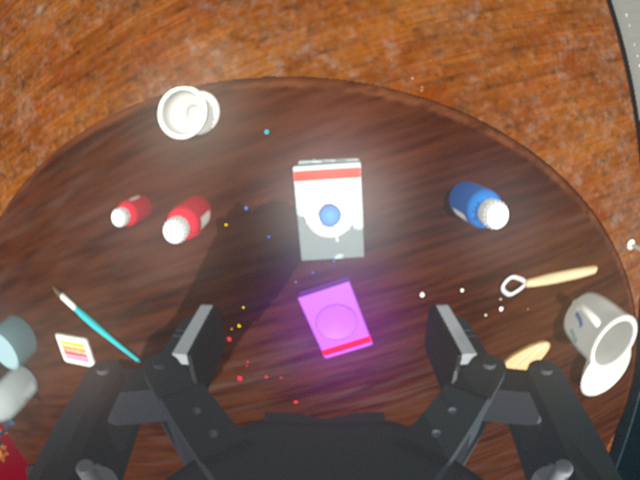

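Wrist view: the tray has its stripe at about (328,173), bead at (330,215), and side edges at u≈294–301 and 361–364. I'll fit the edges precisely on a crop.

```bash
python3 - <<'E'
import cv2
im=cv2.imread("pics/w0.png")[145:275,275:385];cv2.imwrite("pics/w0c.png",cv2.resize(im,None,fx=4.5,fy=4.5,interpolation=cv2.INTER_CUBIC))
E
```

```text
(no output)
```

View pics/w0c.png

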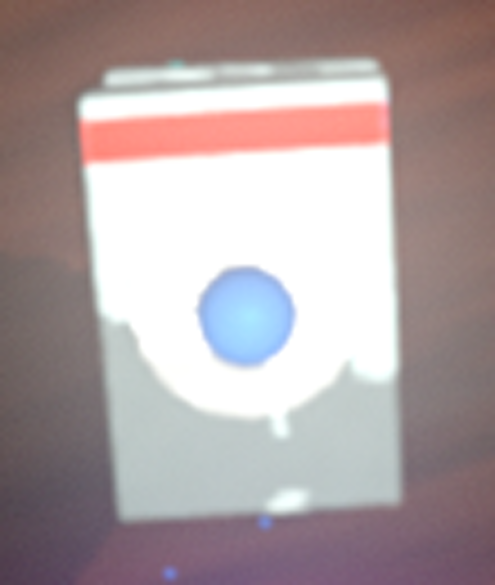

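```bash
cat >> h.py <<'E'
def tray(cam,uv,cal=None,z=.054):
    P=np.array([atz(cam,*q,z,cal)[:2] for q in uv]) # order stripe-left, stripe-right, far-right, far-left seen along -x dir
    m=P.mean(0);l=(P[0]+P[1])/2-(P[2]+P[3])/2;w=(P[0]+P[3])/2-(P[1]+P[2])/2
    side=[np.degrees(np.arctan2(*(P[a]-P[b])[::-1])) for a,b in((0,3),(1,2))];ends=[np.degrees(np.arctan2(*(P[a]-P[b])[::-1]))-90 for a,b in((0,1),(3,2))]
    print("centre",m,"len",np.hypot(*l),"wid",np.hypot(*w),"yaw sides",side,"ends",ends);return P
E
python3 - <<'E'
from h import *
o=np.array([275,145]);c=np.array([[80,95],[387,77],[401,503],[118,521]])/4.5+o
tray("wrist",c);s,M,p=tool();print(p)
print("bead",atz("wrist",*(np.array([246,316])/4.5+o),.060))
E
```

```text
centre [ 0.4656 -0.071 ] len 0.08519071391083416 wid 0.056974619050277474 yaw sides [np.float64(-0.5321376222106942), np.float64(-0.8727994230524688)] ends [np.float64(-0.8675761651504956), np.float64(-0.48161210567994317)]
[ 0.4665 -0.0662  0.2212]
bead [ 0.4652 -0.0707  0.06  ]
```

```bash
python3 -m crank '[{"dx":2,"dy":0.2,"dz":0,"rx":-1,"ry":0,"rz":0},{"dx":5,"dy":0.48,"dz":0.05,"rx":-3,"ry":0,"rz":0},{"dx":8,"dy":0.48,"dz":0.05,"rx":-3.6,"ry":0,"rz":0},{"dx":10.3,"dy":0.48,"dz":0.05,"rx":-3.6,"ry":0,"rz":0},{"dx":11.5,"dy":0.48,"dz":0.05,"rx":-3.6,"ry":0,"rz":0},{"dx":12,"dy":0.48,"dz":0.05,"rx":-3.6,"ry":0,"rz":0},{"dx":12,"dy":0.48,"dz":0.05,"rx":-3.6,"ry":0,"rz":0},{"dx":12,"dy":0.48,"dz":0.05,"rx":-3.6,"ry":0,"rz":0}]'
python3 - <<'E'
from h import *
im=save("wrist","w1.png");s,M,p=tool();print(p,M)
c=eyes.get_calibration("wrist")
for q in [(.5076,-.0435,.054),(.5076,-.0995,.054),(.4236,-.0995,.054),(.4236,-.0435,.054),(.4656,-.071,.06)]:print(proj("wrist",q,c))
E
```

```text
t: 5.05
ee_pos: [0.4661, -0.0713, 0.1018]
tcp_rot: [-0.004, 0.707, -0.004, -0.707]
force: [0.4, 0.3, 0.0]
gripper_width: 0.999
[ 0.4662 -0.0713  0.102 ] [[ 0.0015 -0.01   -0.9999]
 [-0.0001 -0.9999  0.01  ]
 [-1.      0.0001 -0.0015]]
(np.float64(271.0863426742044), np.float64(194.46782750268136))
(np.float64(377.4219133412961), np.float64(193.36848340302203))
(np.float64(371.6990166795429), np.float64(330.3138255847954))
(np.float64(279.6007852115352), np.float64(331.23996353733503))
(np.float64(324.1360828907179), np.float64(272.13718585954746))
```

View pics/w1.png

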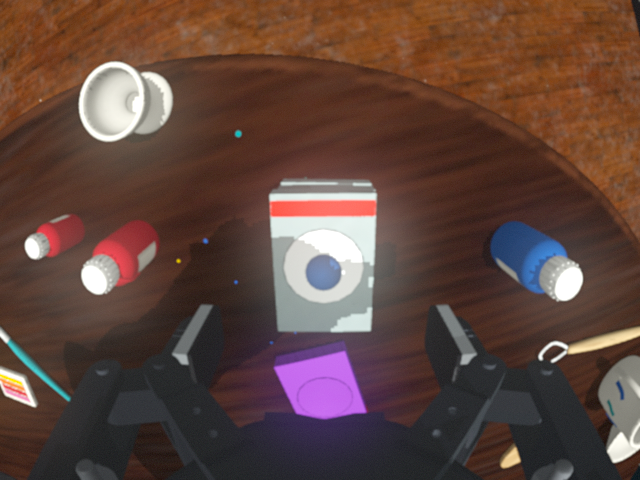

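The prediction matches the picture, with tray corners near (271,194), (377,193), (372,331) and (279,332) and the bead at (324,272). I'll do one enlarged crop for the last millimetre.

```bash
python3 - <<'E'
import cv2
im=cv2.imread("pics/w1.png")[175:345,255:395];cv2.imwrite("pics/w1c.png",cv2.resize(im,None,fx=3.5,fy=3.5,interpolation=cv2.INTER_CUBIC))
E
```

```text
(no output)
```

View pics/w1c.png

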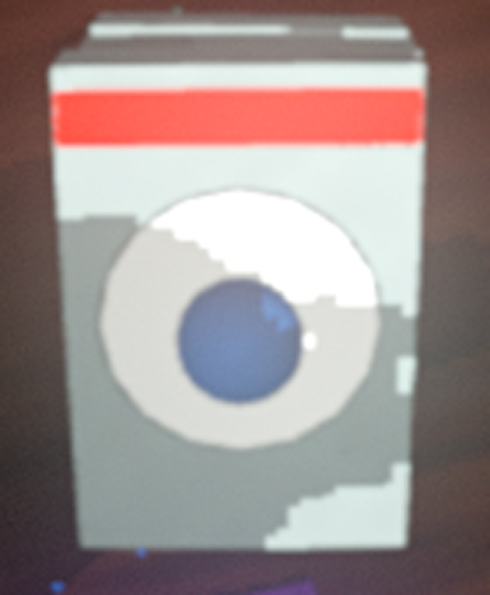

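```bash
python3 - <<'E'
from h import *
o=np.array([255,175]);c=np.array([[50,66],[427,62],[407,548],[81,548]])/3.5+o
cal=eyes.get_calibration("wrist");tray("wrist",c);s,M,p=tool();print(p)
print("bead",atz("wrist",*(np.array([240,341])/3.5+o),.060))
for sy in(-.0425,.0425):
  for z in(-.011,.011): print(sy,z,proj("wrist",p+M@np.array([-.013,sy,z]),cal))
print(cal["pose"][:3,3])
m=np.array([.4656,-.0713]);print(100*M.T@(np.r_[m,.037]-p))
E
```

```text
centre [ 0.4655 -0.0709] len 0.0849350482238382 wid 0.05670931852662223 yaw sides [np.float64(0.022202118598245824), np.float64(0.016658998112628668)] ends [np.float64(0.002128300559107288), np.float64(-0.6650562229913106)]
[ 0.4662 -0.0713  0.102 ]
bead [ 0.4654 -0.0707  0.06  ]
-0.0425 -0.011 (np.float64(220.23655346595703), np.float64(299.81565046554124))
-0.0425 0.011 (np.float64(226.59309674879273), np.float64(344.33511460970544))
0.0425 -0.011 (np.float64(429.8811081920182), np.float64(299.56690172265684))
0.0425 0.011 (np.float64(423.4469680021263), np.float64(344.04281621839317))
[ 0.5471 -0.0715  0.2448]
[ 6.4965 -0.0031  0.0694]
```

```bash
python3 - <<'E'
import cv2
im=cv2.imread("pics/w1.png")
a=im[295:375,165:235];b=im[295:375,415:485]
cv2.imwrite("pics/tips.png",cv2.resize(cv2.hconcat([a,b]),None,fx=5,fy=5,interpolation=cv2.INTER_NEAREST))
E
```

```text
(no output)
```

View pics/tips.png

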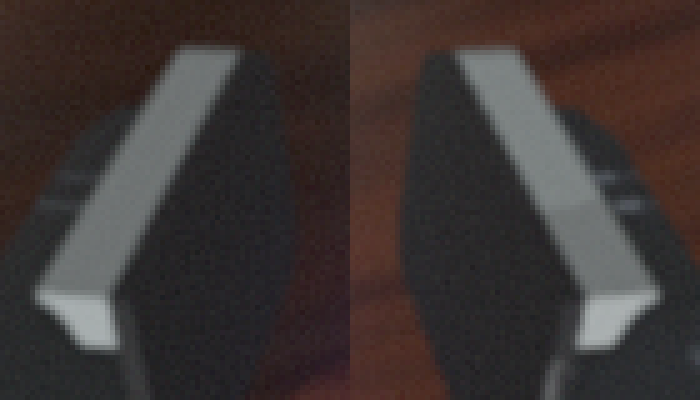

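Finger midpoint (u≈325) matches the calibration, so no bias. Descending with the fingers open; the tips should end beside the top tray only.

```bash
python3 -m crank '[{"dx":1,"dy":-0.03,"dz":0.07,"rx":0,"ry":0,"rz":0},{"dx":2.5,"dy":-0.03,"dz":0.07,"rx":0,"ry":0,"rz":0},{"dx":4,"dy":-0.03,"dz":0.07,"rx":0,"ry":0,"rz":0},{"dx":5.2,"dy":-0.03,"dz":0.07,"rx":0,"ry":0,"rz":0},{"dx":6,"dy":-0.03,"dz":0.07,"rx":0,"ry":0,"rz":0},{"dx":6.4,"dy":-0.03,"dz":0.07,"rx":0,"ry":0,"rz":0},{"dx":6.45,"dy":-0.03,"dz":0.07,"rx":0,"ry":0,"rz":0},{"dx":6.45,"dy":-0.03,"dz":0.07,"rx":0,"ry":0,"rz":0},{"dx":6.45,"dy":-0.03,"dz":0.07,"rx":0,"ry":0,"rz":0}]' 0.2 20
python3 - <<'E'
from h import *
for c in("side","wrist"): save(c,c+"2.png")
a=cv2.resize(cv2.imread("pics/side2.png")[225:355,270:430],None,fx=3.5,fy=3.5);b=cv2.imread("pics/wrist2.png")[180:480,190:460];b=cv2.resize(b,None,fx=455/300,fy=455/300)
x=cv2.hconcat([a[:455,80:450],b]);cv2.imwrite("pics/pre.png",x);print(x.shape)
s,M,p=tool();print(p,M,s["force"],s["gripper_width"])
E
```

```text
t: 6.0
ee_pos: [0.4652, -0.071, 0.0372]
tcp_rot: [-0.004, 0.707, -0.004, -0.707]
force: [-0.8, -0.0, 0.4]
gripper_width: 0.798
(455, 780, 3)
[ 0.4652 -0.0709  0.0371] [[ 0.0007 -0.0106 -0.9999]
 [-0.0001 -0.9999  0.0106]
 [-1.      0.0001 -0.0007]] [ 0.0376 -0.3062  0.2285] 0.7984724343727341
```

View pics/pre.png

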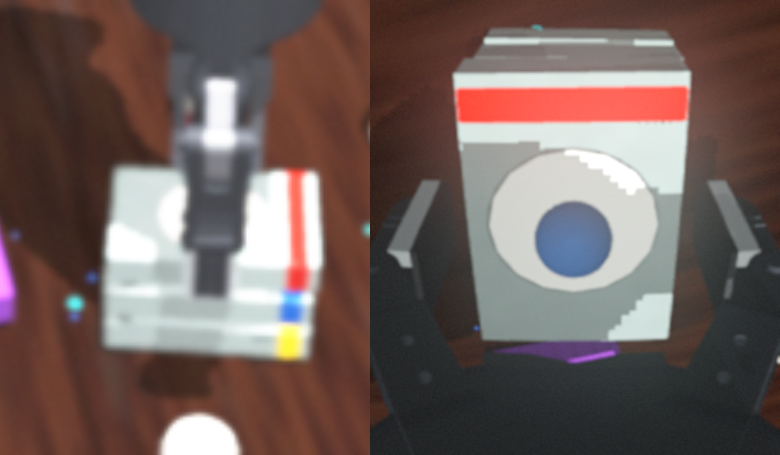

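The fingers straddle the tray evenly, and the tips are about at the seam below the top tray. Closing gently, then firming the grip.

```bash
Z='{"dx":0,"dy":0,"dz":0,"rx":0,"ry":0,"rz":0}'; python3 -m crank '[{"dx":0,"dy":0,"dz":0,"rx":0,"ry":0,"rz":0},{"dx":0,"dy":0,"dz":0,"rx":0,"ry":0,"rz":0},{"dx":0,"dy":0,"dz":0,"rx":0,"ry":0,"rz":0}]' 0.31 20
python3 -m crank '[{"dx":0,"dy":0,"dz":0,"rx":0,"ry":0,"rz":0},{"dx":0,"dy":0,"dz":0,"rx":0,"ry":0,"rz":0},{"dx":0,"dy":0,"dz":0,"rx":0,"ry":0,"rz":0},{"dx":0,"dy":0,"dz":0,"rx":0,"ry":0,"rz":0}]' 0.37 20
python3 -m crank '[{"dx":0,"dy":0,"dz":0,"rx":0,"ry":0,"rz":0},{"dx":0,"dy":0,"dz":0,"rx":0,"ry":0,"rz":0},{"dx":0,"dy":0,"dz":0,"rx":0,"ry":0,"rz":0},{"dx":0,"dy":0,"dz":0,"rx":0,"ry":0,"rz":0},{"dx":0,"dy":0,"dz":0,"rx":0,"ry":0,"rz":0},{"dx":0,"dy":0,"dz":0,"rx":0,"ry":0,"rz":0}]' 1 45
python3 -c "
from h import *
s=r.sense();print(s['force'],s['moment'],s['ee_pos'])"
```

```text
t: 6.4
ee_pos: [0.4649, -0.0709, 0.0368]
tcp_rot: [-0.004, 0.707, -0.004, -0.707]
force: [0.3, 0.5, 0.7]
gripper_width: 0.69
t: 6.8
ee_pos: [0.465, -0.0709, 0.0369]
tcp_rot: [-0.004, 0.707, -0.004, -0.707]
force: [-1.1, 0.0, 5.6]
gripper_width: 0.651
t: 7.4
ee_pos: [0.465, -0.0708, 0.0371]
tcp_rot: [-0.004, 0.707, -0.004, -0.707]
force: [-0.5, 0.0, 7.7]
gripper_width: 0.645
[-0.5436  0.0438  7.6782] [0.0683 0.1388 0.0763] [ 0.465  -0.0708  0.0371]
```

```bash
python3 -m crank '[{"dx":-0.05,"dy":0,"dz":0,"rx":0,"ry":0,"rz":0},{"dx":-0.1,"dy":0,"dz":0,"rx":0,"ry":0,"rz":0},{"dx":-0.15,"dy":0,"dz":0,"rx":0,"ry":0,"rz":0},{"dx":-0.2,"dy":0,"dz":0,"rx":0,"ry":0,"rz":0},{"dx":-0.3,"dy":0,"dz":0,"rx":0,"ry":0,"rz":0},{"dx":-0.4,"dy":0,"dz":0,"rx":0,"ry":0,"rz":0},{"dx":-0.5,"dy":0,"dz":0,"rx":0,"ry":0,"rz":0},{"dx":-0.6,"dy":0,"dz":0,"rx":0,"ry":0,"rz":0},{"dx":-0.7,"dy":0,"dz":0,"rx":0,"ry":0,"rz":0},{"dx":-0.8,"dy":0,"dz":0,"rx":0,"ry":0,"rz":0},{"dx":-0.85,"dy":0,"dz":0,"rx":0,"ry":0,"rz":0},{"dx":-0.85,"dy":0,"dz":0,"rx":0,"ry":0,"rz":0}]'
python3 - <<'E'
from h import *
for c in("side","wrist"): save(c,c+"3.png")
a=cv2.resize(cv2.imread("pics/side3.png")[225:355,270:430],None,fx=3.5,fy=3.5);b=cv2.imread("pics/wrist3.png")[180:480,190:460];b=cv2.resize(b,None,fx=455/300,fy=455/300)
x=cv2.hconcat([a[:455,80:450],b]);cv2.imwrite("pics/lift.png",x)
s,M,p=tool();print(p,M,s["force"],s["moment"],s["gripper_width"])
E
```

```text
t: 8.6
ee_pos: [0.465, -0.0709, 0.0454]
tcp_rot: [-0.004, 0.707, -0.004, -0.707]
force: [0.1, -0.0, -1.1]
gripper_width: 0.644
[ 0.465  -0.0709  0.0453] [[ 0.0001 -0.0107 -0.9999]
 [ 0.0001 -0.9999  0.0107]
 [-1.     -0.0001 -0.0001]] [ 0.0956  0.2814 -1.8542] [ 0.0121  0.0125 -0.0378] 0.6412627711690578
```

View pics/lift.png

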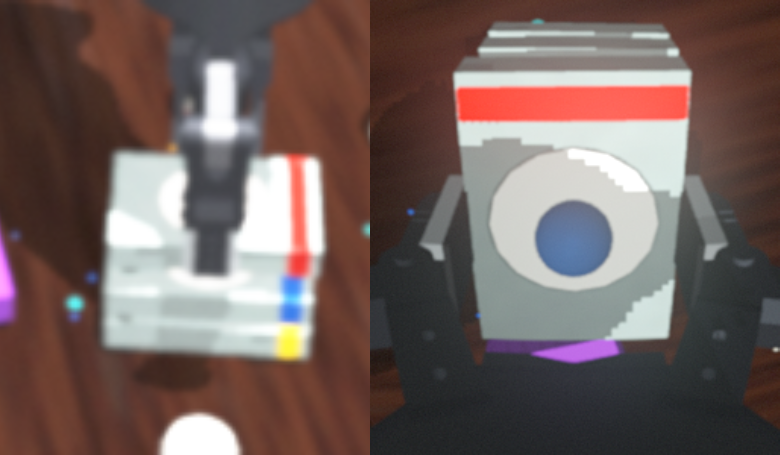

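Only the top tray rose; the blue- and yellow-striped ones stayed and the bead is still centred. Continuing the lift.

```bash
python3 -m crank '[{"dx":-0.1,"dy":0,"dz":0,"rx":0,"ry":0,"rz":0},{"dx":-0.3,"dy":0,"dz":0,"rx":0,"ry":0,"rz":0},{"dx":-0.6,"dy":0,"dz":0,"rx":0,"ry":0,"rz":0},{"dx":-1,"dy":0,"dz":0,"rx":0,"ry":0,"rz":0},{"dx":-1.5,"dy":0,"dz":0,"rx":0,"ry":0,"rz":0},{"dx":-2,"dy":0,"dz":0,"rx":0,"ry":0,"rz":0},{"dx":-2.5,"dy":0,"dz":0,"rx":0,"ry":0,"rz":0},{"dx":-3,"dy":0,"dz":0,"rx":0,"ry":0,"rz":0},{"dx":-3.5,"dy":0,"dz":0,"rx":0,"ry":0,"rz":0},{"dx":-4,"dy":0,"dz":0,"rx":0,"ry":0,"rz":0},{"dx":-4.5,"dy":0,"dz":0,"rx":0,"ry":0,"rz":0},{"dx":-5,"dy":0,"dz":0,"rx":0,"ry":0,"rz":0}]'
python3 -m crank '[{"dx":-0.5,"dy":0,"dz":0,"rx":0,"ry":0,"rz":0},{"dx":-1,"dy":0,"dz":0,"rx":0,"ry":0,"rz":0},{"dx":-1.5,"dy":0,"dz":0,"rx":0,"ry":0,"rz":0},{"dx":-2,"dy":0,"dz":0,"rx":0,"ry":0,"rz":0},{"dx":-2.5,"dy":0,"dz":0,"rx":0,"ry":0,"rz":0},{"dx":-3,"dy":0,"dz":0,"rx":0,"ry":0,"rz":0},{"dx":-3.4,"dy":0,"dz":0,"rx":0,"ry":0,"rz":0},{"dx":-3.7,"dy":0,"dz":0,"rx":0,"ry":0,"rz":0},{"dx":-3.95,"dy":0,"dz":0,"rx":0,"ry":0,"rz":0},{"dx":-4.1,"dy":0,"dz":0,"rx":0,"ry":0,"rz":0},{"dx":-4.15,"dy":0,"dz":0,"rx":0,"ry":0,"rz":0},{"dx":-4.15,"dy":0,"dz":0,"rx":0,"ry":0,"rz":0}]'
python3 - <<'E'
from h import *
save("wrist","w4.png")
B=[]
for n in("wrist3","w4"):
    im=cv2.imread(f"pics/{n}.png").astype(int);m=(im[...,0]>im[...,2]+50);m[:240]=0;m[:,:270]=0;m[:,380:]=0;m[400:]=0
    k,l,st,ce=cv2.connectedComponentsWithStats(m.astype(np.uint8));i=1+np.argmax(st[1:,4]);print(n,ce[i],st[i])
s,M,p=tool();print(p,M,s["joint_positions"],s["force"])
E
```

```text
t: 9.9
ee_pos: [0.4649, -0.0709, 0.0957]
tcp_rot: [0.004, -0.707, 0.004, 0.707]
force: [-0.1, 0.2, -1.2]
gripper_width: 0.647
t: 11.1
ee_pos: [0.4649, -0.0709, 0.1367]
tcp_rot: [0.004, -0.707, 0.004, 0.707]
force: [0.9, -0.4, -2.2]
gripper_width: 0.64
wrist3 [322.1851 342.3762] [ 300  324   47   38 1345]
w4 [322.0994 342.4819] [ 300  324   47   38 1328]
[ 0.4649 -0.0709  0.1367] [[-0.0002 -0.0107 -0.9999]
 [ 0.0001 -0.9999  0.0107]
 [-1.     -0.0001  0.0002]] [-0.1905  0.7025  0.4002  2.1298 -0.6494  0.4295 -0.8555] [-0.0202 -0.692  -1.4431]
```

```bash
python3 -m crank '[{"dx":0,"dy":0,"dz":0,"rx":-0.5,"ry":0,"rz":0},{"dx":0,"dy":0,"dz":0,"rx":-1.5,"ry":0,"rz":0},{"dx":0,"dy":0,"dz":0,"rx":-3,"ry":0,"rz":0},{"dx":0,"dy":0,"dz":0,"rx":-5,"ry":0,"rz":0},{"dx":0,"dy":0,"dz":0,"rx":-7.5,"ry":0,"rz":0},{"dx":0,"dy":0,"dz":0,"rx":-10.5,"ry":0,"rz":0},{"dx":0,"dy":0,"dz":0,"rx":-13.5,"ry":0,"rz":0},{"dx":0,"dy":0,"dz":0,"rx":-16.5,"ry":0,"rz":0},{"dx":0,"dy":0,"dz":0,"rx":-19.5,"ry":0,"rz":0},{"dx":0,"dy":0,"dz":0,"rx":-22.5,"ry":0,"rz":0},{"dx":0,"dy":0,"dz":0,"rx":-25.5,"ry":0,"rz":0},{"dx":0,"dy":0,"dz":0,"rx":-28.5,"ry":0,"rz":0}]'
python3 -c "
from h import *
s,M,p=tool();print(p,M,s['joint_positions'])"
python3 -m crank '[{"dx":0,"dy":0,"dz":0,"rx":-3,"ry":0,"rz":0},{"dx":0,"dy":0,"dz":0,"rx":-6,"ry":0,"rz":0},{"dx":0,"dy":0,"dz":0,"rx":-9,"ry":0,"rz":0},{"dx":0,"dy":0,"dz":0,"rx":-12,"ry":0,"rz":0},{"dx":0,"dy":0,"dz":0,"rx":-15,"ry":0,"rz":0},{"dx":0,"dy":0,"dz":0,"rx":-18,"ry":0,"rz":0},{"dx":0,"dy":0,"dz":0,"rx":-21,"ry":0,"rz":0},{"dx":0,"dy":0,"dz":0,"rx":-24,"ry":0,"rz":0},{"dx":0,"dy":0,"dz":0,"rx":-27,"ry":0,"rz":0},{"dx":0,"dy":0,"dz":0,"rx":-30,"ry":0,"rz":0},{"dx":0,"dy":0,"dz":0,"rx":-33,"ry":0,"rz":0},{"dx":0,"dy":0,"dz":0,"rx":-36,"ry":0,"rz":0}]'
python3 -m crank '[{"dx":0,"dy":0,"dz":0,"rx":-3,"ry":0,"rz":0},{"dx":0,"dy":0,"dz":0,"rx":-6,"ry":0,"rz":0},{"dx":0,"dy":0,"dz":0,"rx":-9,"ry":0,"rz":0},{"dx":0,"dy":0,"dz":0,"rx":-12,"ry":0,"rz":0},{"dx":0,"dy":0,"dz":0,"rx":-15,"ry":0,"rz":0},{"dx":0,"dy":0,"dz":0,"rx":-18,"ry":0,"rz":0},{"dx":0,"dy":0,"dz":0,"rx":-20.5,"ry":0,"rz":0},{"dx":0,"dy":0,"dz":0,"rx":-22.5,"ry":0,"rz":0},{"dx":0,"dy":0,"dz":0,"rx":-24,"ry":0,"rz":0},{"dx":0,"dy":0,"dz":0,"rx":-25,"ry":0,"rz":0},{"dx":0,"dy":0,"dz":0,"rx":-25.7,"ry":0,"rz":0},{"dx":0,"dy":0,"dz":0,"rx":-26,"ry":0,"rz":0}]'
python3 -m crank '[{"dx":0,"dy":0,"dz":0,"rx":0,"ry":0,"rz":0},{"dx":0,"dy":0,"dz":0,"rx":0,"ry":0,"rz":0},{"dx":0,"dy":0,"dz":0,"rx":0,"ry":0,"rz":0},{"dx":0,"dy":0,"dz":0,"rx":0,"ry":0,"rz":0}]'
python3 - <<'E'
from h import *
for c in("side","scene","wrist"): save(c,c+"5.png")
im=cv2.imread("pics/wrist5.png").astype(int);m=(im[...,0]>im[...,2]+50);m[:240]=0;m[:,:270]=0;m[:,380:]=0;m[400:]=0
k,l,st,ce=cv2.connectedComponentsWithStats(m.astype(np.uint8));i=1+np.argmax(st[1:,4]);print(ce[i],st[i])
a=cv2.resize(cv2.imread("pics/side5.png")[160:410,250:440],None,fx=1.8,fy=1.8);b=cv2.imread("pics/wrist5.png")[:450]
b=b[:,130:560];x=cv2.hconcat([a,b]);cv2.imwrite("pics/fin.png",x);print(x.shape)
s,M,p=tool();print(p,M,s["joint_positions"],s["joint_vel"],s["force"])
E
```

```text
t: 12.35
ee_pos: [0.465, -0.071, 0.1368]
tcp_rot: [0.172, 0.686, 0.172, -0.686]
force: [0.0, 0.6, -1.6]
gripper_width: 0.644
[ 0.465  -0.071   0.1368] [[ 0.0002  0.4712 -0.882 ]
 [ 0.0001 -0.882  -0.4712]
 [-1.      0.     -0.0002]] [-0.1145  0.681   0.2719  2.126  -0.4611  0.39   -0.5506]
t: 13.55
ee_pos: [0.465, -0.0711, 0.1368]
tcp_rot: [0.375, 0.599, 0.375, -0.599]
force: [-0.0, -0.9, -2.3]
gripper_width: 0.645
t: 14.75
ee_pos: [0.4649, -0.0709, 0.1368]
tcp_rot: [0.5, 0.5, 0.5, -0.5]
force: [-0.2, -0.4, -2.2]
gripper_width: 0.643
t: 15.15
ee_pos: [0.4649, -0.0709, 0.1368]
tcp_rot: [0.499, 0.501, 0.499, -0.5]
force: [0.1, 0.0, -1.4]
gripper_width: 0.642
[323.4164 337.9734] [ 300  315   48   46 1729]
(450, 772, 3)
[ 0.4649 -0.0709  0.1368] [[-0.     1.    -0.002]
 [ 0.    -0.002 -1.   ]
 [-1.    -0.    -0.   ]] [ 0.0439  0.6594  0.0151  2.1181 -0.026   0.3642  0.0781] [-0.0014  0.      0.0003  0.0004  0.0012 -0.0004 -0.0002] [-0.3794  0.3819 -2.3558]
```

View pics/fin.png

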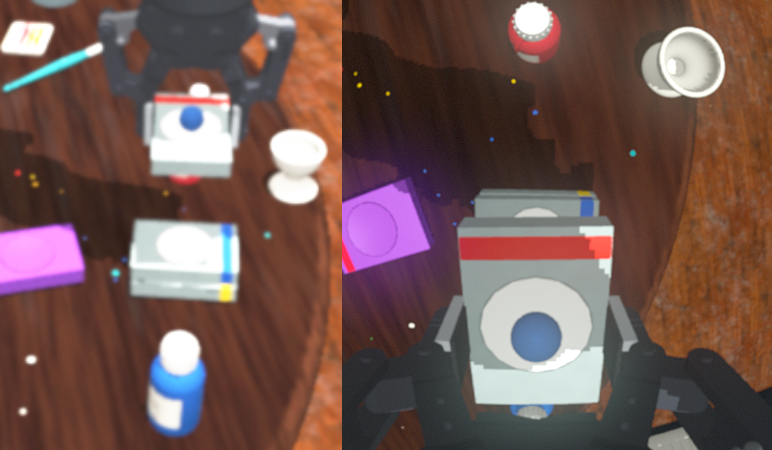

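The stripe end points at the red bottle, the tray is level and the bead is in mid-dish. The other trays and bottles are in place, so I'm handing in.

```bash
python3 -c "
from h import *
s=r.sense();print(s['t'],s['ee_pos'],s['gripper_width']);print(hand_in())"
```

```text
15.3 [ 0.4649 -0.0709  0.1368] 0.637937933737115
the job is handed in; nothing more can be done
None
```

I took only the top tray, gripped across its width at mid-length with 45 N. I lifted it straight up 10 cm and turned it a quarter turn (90.5° commanded), so its red-striped end faces the larger red bottle. The job was handed in at 15.3 s with the tray still held.

**Last checks:**
- **Tray:** the tool pose was level within about 0.1°, the arm motionless, and the position the same as before the turn. The load of about 1.5–2.3 N fits the tray's weight.
- **Bead:** it sits in the middle of the dish in the final wrist and side pictures. Its measured centroid moved about 4 pixels after the turn. Its lower edge stayed put, so I put that down to the changed lighting.
- **Trays left behind and bottles:** both trays still stand stacked, and both bottles stand as before. I judged this by eye and did not measure it. The side picture shows the red bottle only in part, behind the tray.

While the grip was firming up, the upward force reached about 8 N. It vanished once the tray was lifted, and nothing in the pictures had shifted.

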